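# Show the jar to the bar scanner

## Task

We are booking the stock jars back in after the chemistry demonstration: take the jar with the blue lid out of the grey carrier and hold it up in the air, lid up, in front of the scanner's red window for reading. The middle of its label must sit on the window's line of sight, about 10 cm from the window and square to it, so lean the jar back to match the downward tilt of the head. Finish while still holding it there, still, and do not disturb the other jars, the bottle or the scanner.

Things in the scene. Friction and masses are not known exactly. Their poses are not given: they have to be found in the camera images.
- blue_jar_centre (a point): Centre, half-way up, of the 100 ml stock jar with the blue lid: a round white plastic jar standing upright in one of the carrier's three places, 96 mm tall, about 0.12 kg. Body 50 mm in diameter up to 66 mm above its underside; ribbed screw lid 46 mm in diameter from 76 to 96 mm above its underside (lid middle 38 mm above this point), tight on the jar. z points up out of the lid, x points out through the middle of its label.
- blue_jar_label (a point): Middle of the blue-lidded jar's bar label, on its surface, 25 mm out from the jar's axis along x, 12 mm below the half-way point. Axes as the jar's: x straight out of the label, z up to the lid. The label is yellow with black upright bars, 46 mm round by 44 mm high, and a yellow seal strip runs from it up over the lid to the lid's centre, so the label's side shows from above. The jar is turned at random.
- red_jar_centre (a point): Centre, half-way up, of a jar of the same size with a red lid, in another place of the carrier; not to be disturbed.
- black_jar_centre (a point): Centre, half-way up, of a jar of the same size with a black lid, in another place of the carrier; not to be disturbed.
- carrier: Fixed low grey plastic carrier for three jars, 120 mm (its x) by 329 mm (its y), walls 34 mm high and 4 mm thick, floor 4 mm thick; origin under its middle, on the table. Three places in a row along its y, 107 mm apart, one jar loose in each; which jar is in which place varies.
- scanner: Fixed hands-free bar scanner: round black base 136 mm in diameter on the table (its centre 20 mm behind the origin), gooseneck rising behind to a grey yoke, which carries the head. Origin on the table straight below the head's tilt axis; -x is the way the scanner faces, z up. The tilt axis is 262 mm above the table. The yoke with its knobs is 114 mm wide over all.
- scan_window (a point): Middle of the red window (54 by 42 mm) on the front of the scanner's black head (60 mm deep, 78 wide, 62 high), 33 mm ahead of the tilt axis. Axes of the head: -x points straight out of the window along the line of sight (forwards and sloping down), so x points into the head, y is level, z is the head's up, square to the line of sight.
- scan_tilt (a joint): Tilt of the scanner's head on its stiff friction hinge, rad: 0 = looking level, growing as it looks down; between 0.33 and 0.6 at the start. Leave it as it is.
- big_jar_centre (a point): Centre of a big white reagent jar with blue lid and a scoop on top, 96 mm in diameter, 169 mm tall, standing on the table beyond the carrier; not to be disturbed.
- glass_bottle_centre (a point): Centre of an empty clear glass bottle with blue cap, 86 mm in diameter, 158 mm tall, standing on the table beyond the carrier; not to be disturbed.

How it is judged:
At the end, for the whole second after the job is handed in: Fingers hold the blue-lidded jar still in the air, lid up, borne by nothing else; its label's middle faces the window, 70-130 mm out, within 20 mm of the line of sight each way, square within 0.2 rad; other jars and bottle upright within 20 mm of their start, scanner window within 8 mm (((x of blue_jar_label in the frame of scan_window between -0.101 and -0.07 m and x of blue_jar_centre in the frame of scan_window below -0.088 m) or (x of blue_jar_label in the frame of scan_window between -0.13 and -0.1 m and x of blue_jar_centre in the frame of scan_window below -0.115 m)) and y of blue_jar_label in the frame of scan_window between -0.02 and 0.02 m and z of blue_jar_label in the frame of scan_window between -0.02 and 0.02 m and angle between the x axis of blue_jar_label and the x axis of scan_window, either way round below 0.2 rad and angle between blue_jar_centre's own z axis and vertical below 0.85 rad and height (world z) of blue_jar_centre above 0.12 m and contact force between the fingers and blue_jar above 1 N and contact force between blue_jar and carrier below 0.1 N and contact force between blue_jar and scanner below 0.1 N and linear speed of blue_jar below 0.02 m/s and distance of each of red_jar_centre, black_jar_centre, big_jar_centre, glass_bottle_centre from where it was at the start of the episode below 0.02 m and angle between each of red_jar_centre, black_jar_centre, big_jar_centre, glass_bottle_centre's own z axis and vertical below 0.2 rad and distance of scan_window from where it was at the start of the episode below 0.008 m); the arm keeps its last pose, push and grip.
It fails at once if another jar or the bottle is disturbed (distance of any of red_jar_centre, black_jar_centre, big_jar_centre, glass_bottle_centre from where it was at the start of the episode above 0.02 m).
It fails at once if the scanner's head is knocked out of place (distance of scan_window from where it was at the start of the episode above 0.008 m).
It also fails if it takes over 32 s, if anything falls off the work surface, if the arm or the gripper's body presses on something with over 40 N, if the wrist force passes 120 N, or if a joint passes its speed limit or range.

## Robot

A 6-joint arm with a two-finger parallel gripper is mounted at the origin on the work surface. World frame = base frame: x ahead of the robot, y to its left, z up, the work surface at z = 0. Lengths are in m, angles in rad, forces in N, time in s.
With the tool pointing down it reaches from about 0.375 to 0.975 m from the base axis. Payload 3.8 kg.
Tool frame: the origin (TCP) lies between the finger pads; the fingertips stand 17 mm ahead of it and the grasp point (between the pads) lies 2 mm behind it; z points along the fingers, y is the direction in which the jaws open and shut (so a half turn about z gives the same grasp; the last joint's range is limited). The gripper opens to 85 mm and grips with 20 to 120 N. Pads are 22 mm wide; open, the fingers measure 114 mm over their backs; the gripper's body (76 mm by 85 mm) begins 54 mm behind the grasp point. The pads swing forward as they close: fully open they stand 13 mm farther back than shut.
Start: joints at [1.31, 0.264, 1.604, -0, 1.274, -0.037], TCP at [0.15, 0.658, 0.216] pointing down, gripper open.
Joint ranges: [-2.63, 2.63], [-0.94, 2.18], [0.31, 2.57], [-1.31, 4.45], [0, 2.66], [-2.55, 2.55]. Speed limits (rad/s): [2.57, 2.57, 3.14, 3.14, 3.14, 3.14].

## Interface

Orientations are given as a unit quaternion [x, y, z, w].
In Python, from plant import manip gives the robot as it stands. The module is installed in compiled form; this text tells all that it offers.
- The arm moves only by the tool step_arm, never from a script. Its argument "motion" is one flat list of numbers, 7 for each row, row after row: the shift along the tool's x, y, z in mm, then the turn, a rotation vector about the tool's x, y, z in rad, then the finger opening in mm, from 0 to 85.4. In form: [tx, ty, tz, rx, ry, rz, grip, tx, ty, tz, rx, ry, rz, grip, ...]. A call has exactly 8 rows; each row is the pose to reach, as a shift and turn from the pose commanded when the call began, along the tool's axes at that moment; what a row does not reach only later rows make up. A row lasts 1/8 s, in which the tool goes at most 62.5 mm and 10.7 degrees, less where a joint would pass 70% of its speed; a pose out of reach is approached as far as the arm can. A call with a gripper value outside its range is refused whole. The fingers move at their own pace and stop on an object; the grip force is fixed at half the most. Time passes only in rows, so rows that repeat a pose let the fingers close, or fill a call up. It gives the time, the measured TCP pose, the force and the opening at its end, in the units of the state.
- manip.sense(): the state, without advancing time (a new reading comes with each control period).
- manip.grab_frame(name): name is "scene" or "top" or "wrist"; returns (picture, depth): 400x640x3 uint8, red, green, blue; 400x640 float32, m along the optical axis (not along the pixel's ray), 0 where there is no reading.
- manip.camera_model(name): a dict with "fov_y" (degrees; the focal length in pixels is half the picture's height over the tangent of half this angle, whatever the lens; pixels are square), "cx", "cy" (the principal point, pixels), "world_from_camera" (4x4, takes a point from camera to world coordinates). Camera axes: x right, y down, z forward; pixel columns grow to the right and rows downward; lengths in m; the calibration is good to about 2 mm. A picture is of the moment at which its call begins: read the wrist's pose just before it. camera_model takes no time and is no camera call; for the wrist camera it gives the pose at the moment of the call.
- manip.sign_off(): hands the job in, once; it reports no verdict.
The state is a dict: "t": time; "joints": joint angles; "dq": joint speeds; "joint_efforts": joint torques, N m; "eef_pos": TCP position; "eef_rot": TCP orientation; "wrist_force": force on the tool from outside, world axes, zero at the start; "wrist_torque": the same for the moment, N m; "grip_width": finger opening in m.
Only numpy, scipy, OpenCV 4.12 (cv2) and the standard library are available. Lean on these libraries where they do the work, as an engineer would, in place of code of your own. Each camera call takes 0.05 s, during which the arm holds its last target.

## Working session

There is one attempt and no reset: what is moved stays moved. The work goes in short steps, Python scripts to look and compute and a tool call to move; the robot and the scene stay as the last step left them, time stands still between calls to the robot, and variables do not carry over. Pictures are saved under pics/ and viewed, and the job is handed in when it is done.

Besides the shell and the picture viewer there is one more tool, called after "Call:" as name(argument=value, ...), one argument or row to a line, values as JSON. step_arm: Moves the arm, as the interface text tells. Its arguments: {"type":"object","properties":{"motion":{"type":"array"}},"required":["motion"]}

```bash
mkdir -p pics; python3 - <<'E'
from plant import manip
import cv2,numpy as np
print(manip.sense())
for n in ["scene","top","wrist"]:
    m=manip.camera_model(n); print(n,m)
    p,d=manip.grab_frame(n)
    cv2.imwrite(f"pics/{n}0.png",p[:,:,::-1]); np.savez(f"{n}0.npz",p=p,d=d,T=m["world_from_camera"],f=200/np.tan(np.radians(m["fov_y"]/2)),c=[m["cx"],m["cy"]])
E
```

```text
{'t': 0.0, 'joints': array([ 1.31007172e+00,  2.64754359e-01,  1.60538824e+00,  2.81990533e-05,
        1.27371275e+00, -3.68747578e-02]), 'dq': array([-0.00025488, -0.00111766, -0.00042713, -0.00015672, -0.00036729,
       -0.00013481]), 'joint_efforts': array([-3.34510187e-04, -5.15104294e+01, -3.67302489e+01,  1.60737563e-04,
        1.29548932e-02,  6.53763550e-07]), 'eef_pos': array([0.14961526, 0.65741357, 0.21485357]), 'eef_rot': array([ 1.11695434e-01,  9.93741843e-01, -1.11685162e-03, -1.81052465e-04]), 'wrist_force': array([ 0.55210195, -0.20018595,  0.54603124]), 'wrist_torque': array([-0.03597665,  0.00343894,  0.06241349]), 'grip_width': 0.08518635288510093}
scene {'fov_y': 49.74960672953802, 'cx': 319.32789450527133, 'cy': 201.41397578201958, 'world_from_camera': array([[-0.5243045 ,  0.52732742, -0.66860345,  1.33975653],
       [ 0.85126073,  0.30480749, -0.42713881,  0.4670543 ],
       [-0.02144667, -0.79310667, -0.60870507,  0.80615221],
       [ 0.        ,  0.        ,  0.        ,  1.        ]])}
top {'fov_y': 48.68533193530747, 'cx': 324.2232657300321, 'cy': 210.2778105080631, 'world_from_camera': array([[-0.01867552, -0.99607693,  0.08649845,  0.53562432],
       [-0.99962236,  0.01685742, -0.02170192,  0.04087963],
       [ 0.02015864, -0.08687108, -0.99601558,  1.38361913],
       [ 0.        ,  0.        ,  0.        ,  1.        ]])}
wrist {'fov_y': 62.22169238154009, 'cx': 319.0439113089066, 'cy': 196.0161220551725, 'world_from_camera': array([[ 0.22199822,  0.92856675,  0.29745686,  0.07342005],
       [ 0.97504627, -0.2110255 , -0.06894202,  0.67569344],
       [-0.00124629,  0.30533921, -0.95224283,  0.37276986],
       [ 0.        ,  0.        ,  0.        ,  1.        ]])}
```

View pics/scene0.png

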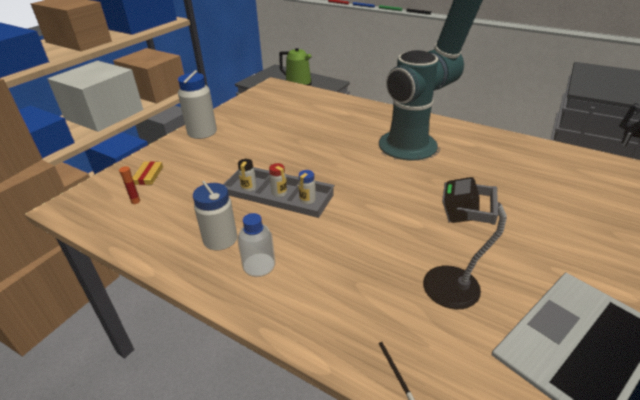

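View pics/top0.png

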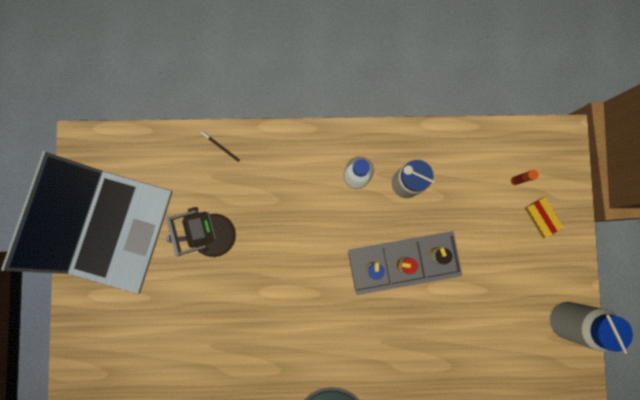

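View pics/wrist0.png

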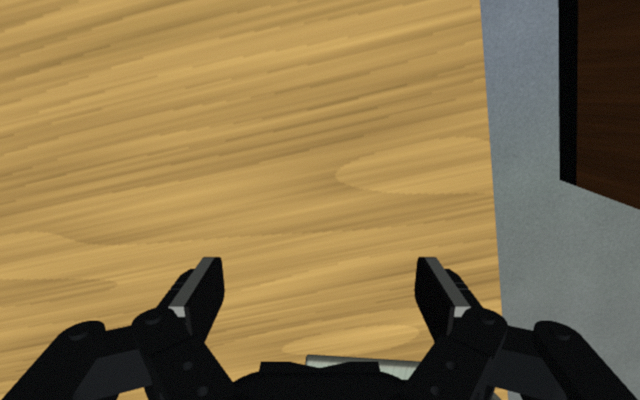

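```bash
cat > h.py <<'E'
import numpy as np,cv2
class V:
    def __init__(s,n):
        z=np.load(n+".npz"); s.p=z["p"];s.d=z["d"];s.T=z["T"];s.f=float(z["f"]);s.c=z["c"]
        v,u=np.mgrid[0:400,0:640]; 
        r=np.stack([(u-s.c[0])/s.f,(v-s.c[1])/s.f,np.ones_like(u,float)],-1)
        s.ray=r@s.T[:3,:3].T; s.xyz=s.T[:3,3]+s.ray*s.d[...,None]
        s.hsv=cv2.cvtColor(s.p,cv2.COLOR_RGB2HSV)
    def plane(s,u,v,z):
        r=s.T[:3,:3]@np.array([(u-s.c[0])/s.f,(v-s.c[1])/s.f,1]); o=s.T[:3,3]
        return o+r*(z-o[2])/r[2]
    def proj(s,P):
        q=s.T[:3,:3].T@(np.array(P)-s.T[:3,3]); return s.c+s.f*q[:2]/q[2]
def grab(n,tag):
    from plant import manip
    m=manip.camera_model(n); p,d=manip.grab_frame(n)
    cv2.imwrite(f"pics/{tag}.png",p[:,:,::-1])
    np.savez(f"{tag}.npz",p=p,d=d,T=m["world_from_camera"],f=200/np.tan(np.radians(m["fov_y"]/2)),c=[m["cx"],m["cy"]])
    return V(tag)
E
python3 - <<'E'
from h import *
t=V("top0");s=V("scene0")
def crop(v,u0,u1,v0,v1,k): return cv2.resize(v.p[v0:v1,u0:u1,::-1],None,fx=k,fy=k,interpolation=cv2.INTER_CUBIC)
cv2.imwrite("pics/tc.png",crop(t,340,470,225,300,6))
cv2.imwrite("pics/ts.png",crop(t,150,250,190,270,7))
cv2.imwrite("pics/ss.png",crop(s,410,520,160,320,4))
for n,v,(u0,u1,v0,v1) in [("top",t,(160,240,200,262)),("scene",s,(420,510,170,230))]:
    X=v.xyz[v0:v1,u0:u1]; d=v.d[v0:v1,u0:u1]; m=(X[...,2]>.2)&(d>0)
    print(n,m.sum(), X[m].min(0),X[m].max(0),X[m].mean(0))
    h=v.hsv[v0:v1,u0:u1]; g=m&(h[...,0]>45)&(h[...,0]<75)&(h[...,1]>150)&(h[...,2]>100)
    print("green",g.sum(),X[g].mean(0))
m=(t.hsv[...,0]>105)&(t.hsv[...,0]<130)&(t.hsv[...,1]>130)&(t.hsv[...,2]>50)
m[:, :345]=0;m[:255]=0;m[300:]=0;m[:,400:]=0
v_,u_=np.nonzero(m);print(m.sum(),u_.mean(),v_.mean(),t.xyz[m][:,2].mean(), t.plane(u_.mean(),v_.mean(),.1))
y=(t.hsv[...,0]>18)&(t.hsv[...,0]<35)&(t.hsv[...,1]>180)&(t.hsv[...,2]>120)
y[:,:355]=0;y[:258]=0;y[285:]=0;y[:,392:]=0
v_,u_=np.nonzero(y);print(y.sum(),u_.mean(),v_.mean(),t.plane(u_.mean(),v_.mean(),.1))
E
```

```text
top 1427 [0.52645235 0.28978931 0.21597335] [0.64612968 0.42361185 0.30399057] [0.58565252 0.34538232 0.28118388]
green 31 [0.59675066 0.3083074  0.28518631]
scene 2182 [0.52368178 0.29022212 0.20279479] [0.6468596  0.42776367 0.30077011] [0.60110786 0.35762031 0.27073704]
green 0 [nan nan nan]
115 376.0173913043478 272.39130434782606 0.11128889477565139 [ 0.46461535 -0.13325125  0.1       ]
0 nan nan [nan nan nan]<stdin>:11: RuntimeWarning: Mean of empty slice.
  ret = um.true_divide(
<stdin>:17: RuntimeWarning: Mean of empty slice.
  ret = ret.dtype.type(ret / rcount)
```

```bash
ls pics
```

```text
scene0.png
ss.png
tc.png
top0.png
ts.png
wrist0.png
```

View pics/tc.png

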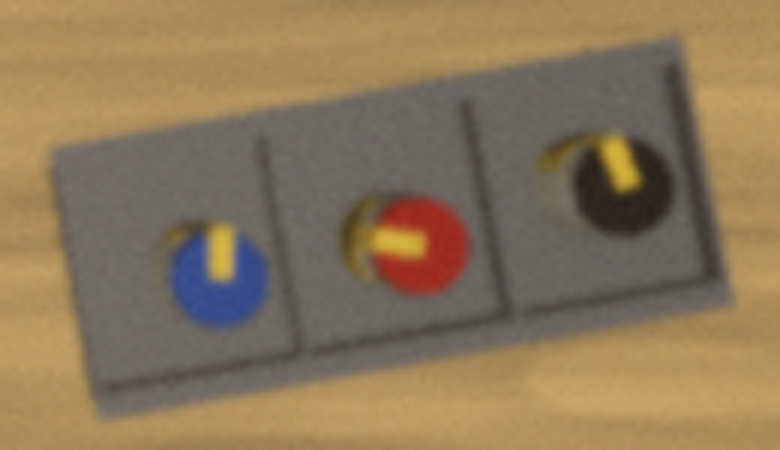

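View pics/ts.png

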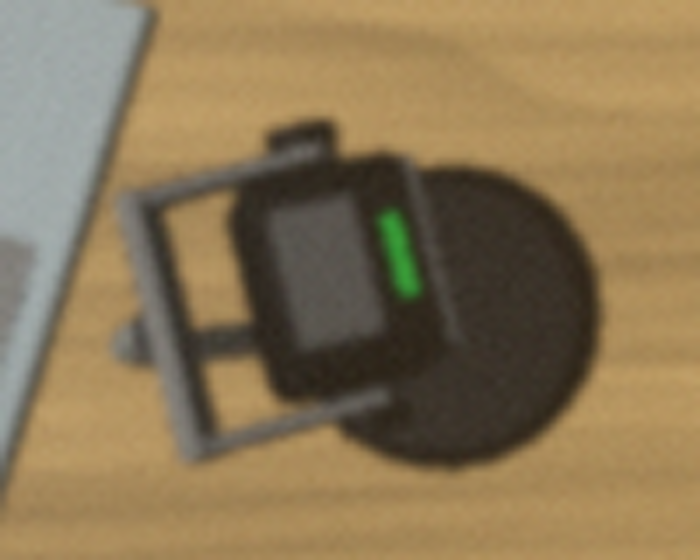

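View pics/ss.png

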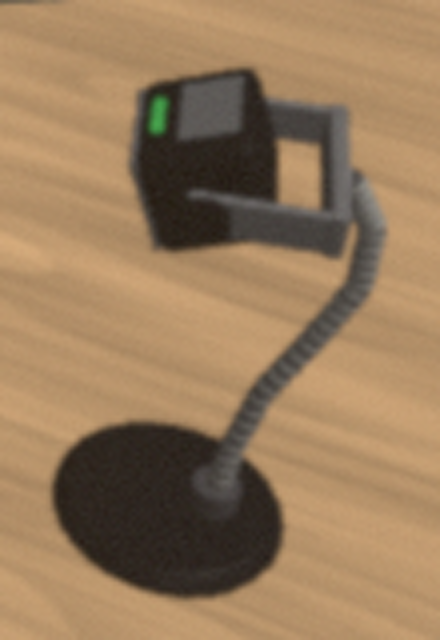

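```bash
python3 - <<'E'
from h import *
t=V("top0");s=V("scene0")
def fit(P,it=6,th=.004):
    k=np.ones(len(P),bool)
    for i in range(it):
        c=P[k].mean(0);n=np.linalg.svd(P[k]-c)[2][2]; r=(P-c)@n
        k=abs(r)<max(th,.0)
    n*=np.sign(n[2]); return c,n,k.sum(),r[k].std()
# top face: crop px -> full px. ts: u=150+px/7, v=190+py/7 ; ss: u=410+px/4, v=160+py/4
for nm,v,poly in [("top",t,[(245,200),(400,165),(445,340),(290,380)]),("scene",s,[(145,98),(248,75),(262,140),(142,145)])]:
    k,u0,v0=(7,150,190) if nm=="top" else (4,410,160)
    q=np.array([[u0+a/k,v0+b/k] for a,b in poly]); m=np.zeros((400,640),np.uint8); cv2.fillPoly(m,[np.round(q).astype(int)],1)
    m=(m>0)&(v.d>0); P=v.xyz[m]; print(nm,len(P),P.mean(0)); c,n,k2,sd=fit(P); print(c,n,k2,sd,"tilt",np.arctan2(np.hypot(*n[:2]),n[2]),"yaw",np.degrees(np.arctan2(n[1],n[0])))
# grey yoke side / head outline min area rect of base
b=(t.p.max(-1)<75); b[:, :150]=0;b[:,245:]=0;b[:195]=0;b[270:]=0
X=t.xyz; bb=b&(X[...,2]<.05)&(t.d>0)
P=X[bb][:,:2].astype(np.float32); (c,r)=cv2.minEnclosingCircle(P); print("base",c,r,len(P))
bs=(s.p.max(-1)<75)&(s.d>0)&(s.xyz[...,2]<.05); bs[:, :415]=0;bs[:,490:]=0;bs[:255]=0;bs[315:]=0
P=s.xyz[bs][:,:2].astype(np.float32); print("base s",cv2.minEnclosingCircle(P),len(P))
# yoke knobs / upper cloud
for v,(a,b2,c_,d_) in ((t,(160,222,200,262)),(s,(440,500,172,228))):
    z=np.zeros((400,640),bool); z[c_:d_,a:b2]=1; z&=(v.d>0)&(v.xyz[...,2]>.2); P=v.xyz[z][:,:2].astype(np.float32); print("rect",cv2.minAreaRect(P))
# green strip
for v in (t,s):
    g=(v.hsv[...,0]>40)&(v.hsv[...,0]<80)&(v.hsv[...,1]>100)&(v.hsv[...,2]>60); z=np.zeros_like(g); z[170:260,170:500]=1; g&=z
    P=v.xyz[g]; print("green",len(P),P.mean(0), np.linalg.svd(P-P.mean(0))[2][0])
# jars
for nm,(u0,u1,v0,v1) in dict(blue=(362,388,258,284),red=(394,422,253,279),black=(430,457,243,268)).items():
    z=np.zeros((400,640),bool); z[v0:v1,u0:u1]=1; z&=(t.d>0)&(t.xyz[...,2]>.088)
    P=t.xyz[z]; (c,r)=cv2.minEnclosingCircle(P[:,:2].astype(np.float32)); print(nm,z.sum(),c,r,P[:,2].mean())
    y=z&(t.hsv[...,0]>17)&(t.hsv[...,0]<36)&(t.hsv[...,1]>110)&(t.hsv[...,2]>110)
    q=t.xyz[y].mean(0)[:2]-np.array(c); print("  strip",y.sum(),q,np.degrees(np.arctan2(q[1],q[0])))
E
```

```text
top 641 [0.58936057 0.32497247 0.29116815]
[0.5897348  0.32443011 0.29112279] [ 0.08554835 -0.37746513  0.92206375] 586 0.0018627967451444512 tilt 0.3974171049874608 yaw -77.23026128410967
scene 437 [0.59536907 0.33001747 0.29124059]
[0.59554761 0.32873809 0.29121372] [ 0.09320922 -0.34839953  0.93270028] 417 0.001234636985956774 tilt 0.3689673265538235 yaw -75.02212141772283
base (0.5852068662643433, 0.3543252646923065) 0.06466037780046463 813
base s ((0.587532103061676, 0.3562481701374054), 0.06561391800642014) 1743
rect ((0.5826898217201233, 0.36046481132507324), (0.11377084255218506, 0.13095007836818695), 14.81717586517334)
rect ((0.5886970162391663, 0.3564411401748657), (0.10477571189403534, 0.12614698708057404), 23.38922691345215)
green 61 [0.59578521 0.30422018 0.30254768] [-0.05467589 -0.23645471  0.97010294]
green 49 [0.59551412 0.3079221  0.28370176] [0.95885327 0.28302026 0.02235922]
blue 212 (0.4683815836906433, -0.1345517933368683) 0.023745862767100334 0.09956683595583404
  strip 28 [ 0.014255   -0.00020039] -0.8053653794635891
red 208 (0.48158684372901917, -0.23163731396198273) 0.023885658010840416 0.09937975627604564
  strip 28 [0.00319501 0.01349054] 76.67595736693507
black 211 (0.5086317658424377, -0.334211528301239) 0.023960430175065994 0.0988961446795999
  strip 39 [0.01148685 0.00402981] 19.331883509543168
```

```bash
cat >> h.py <<'E'
from scipy.spatial.transform import Rotation as Ro
def cur():
    from plant import manip
    st=manip.sense(); return np.array(st["eef_pos"]),Ro.from_quat(st["eef_rot"]),st
def down(phi): # tool down, y axis at angle phi
    y=np.array([np.cos(phi),np.sin(phi),0]);z=np.array([0,0,-1.]);return Ro.from_matrix(np.stack([np.cross(y,z),y,z],1))
def rows(p,R,fr,grip,p0=None,R0=None):
    if p0 is None: p0,R0,_=cur()
    d=R0.inv().apply(np.array(p)-p0)*1000; w=(R0.inv()*R).as_rotvec()
    for f in fr: print([round(float(x),1) for x in d*f]+[round(float(x),3) for x in w*f]+[grip])
    print("total",np.linalg.norm(d),np.linalg.norm(w))
E
python3 - <<'E'
from h import *
p0,R0,_=cur()
rows([.29,.33,.30],down(0.5),[.125,.25,.375,.5,.625,.75,.875,1],85)
rows([.4684,-.1346,.25],down(-.3),[.125,.25,.375,.5,.625,.75,.875,1],85,np.array([.29,.33,.30]),down(.5))
E
```

```text
[-26.2, -36.1, -10.5, -0.0, 0.0, 0.106, 85]
[-52.4, -72.1, -21.1, -0.0, 0.0, 0.212, 85]
[-78.6, -108.2, -31.6, -0.001, 0.0, 0.318, 85]
[-104.8, -144.2, -42.2, -0.001, 0.0, 0.423, 85]
[-131.0, -180.3, -52.7, -0.001, 0.0, 0.529, 85]
[-157.2, -216.3, -63.3, -0.001, 0.0, 0.635, 85]
[-183.4, -252.4, -73.8, -0.001, 0.001, 0.741, 85]
[-209.6, -288.4, -84.4, -0.002, 0.001, 0.847, 85]
total 366.3676747570732 0.8469910926454349
[-61.7, -8.3, 6.2, 0.0, 0.0, 0.1, 85]
[-123.3, -16.5, 12.5, 0.0, 0.0, 0.2, 85]
[-185.0, -24.8, 18.7, 0.0, 0.0, 0.3, 85]
[-246.6, -33.1, 25.0, 0.0, 0.0, 0.4, 85]
[-308.3, -41.4, 31.2, 0.0, 0.0, 0.5, 85]
[-369.9, -49.6, 37.5, 0.0, 0.0, 0.6, 85]
[-431.6, -57.9, 43.7, 0.0, 0.0, 0.7, 85]
[-493.3, -66.2, 50.0, 0.0, 0.0, 0.8, 85]
total 500.1796877123261 0.7999999999999998
```

Call:
step_arm(
  motion=[-15, -20, -6, 0, 0, 0.06, 85, -42, -58, -17, 0, 0, 0.17, 85, -75, -103, -30, 0, 0, 0.3, 85, -108, -149, -43, 0, 0, 0.44, 85, -141, -194, -57, 0, 0, 0.57, 85, -172, -237, -69, 0, 0, 0.7, 85, -197, -271, -79, 0, 0, 0.8, 85, -210, -288, -84, 0, 0, 0.847, 85],
)

```text
t: 1.15
eef_pos: [0.2913, 0.3289, 0.3008]
eef_rot: [0.512, 0.859, 0.0, 0.0]
wrist_force: [0.2, 0.1, -0.6]
grip_width: 0.0851
```

```bash
python3 - <<'E'
from h import *
print(cur()[:2][0],cur()[2]["joints"],cur()[2]["t"])
rows([.4684,-.1346,.25],down(-.3),[1],85)
E
```

```text
[0.29126655 0.3289057  0.30081084] [ 7.89629557e-01 -2.39470298e-01  1.95952095e+00 -3.92851469e-04
  1.42049446e+00  2.93469239e-01] 1.15
[-491.9, -65.0, 50.8, 0.001, -0.0, 0.796, 85]
total 498.79408005505206 0.7962196808886848
```

Call:
step_arm(
  motion=[-20, -3, 2, 0, 0, 0.03, 85, -69, -9, 7, 0, 0, 0.11, 85, -128, -17, 13, 0, 0, 0.21, 85, -187, -25, 19, 0, 0, 0.3, 85, -246, -32, 25, 0, 0, 0.4, 85, -305, -40, 31, 0, 0, 0.5, 85, -364, -48, 37, 0, 0, 0.6, 85, -415, -55, 43, 0, 0, 0.7, 85],
)

```text
t: 2.15
eef_pos: [0.4416, -0.062, 0.2569]
eef_rot: [0.776, 0.631, 0.0, 0.0]
wrist_force: [0.7, 0.5, -0.5]
grip_width: 0.0851
```

```bash
python3 - <<'E'
from h import *
print(cur()[0])
rows([.4684,-.1346,.25],down(-.3),[1],85)
E
```

```text
[ 0.44155306 -0.06202758  0.25693731]
[-65.6, 41.0, 6.9, 0.0, -0.0, 0.095, 85]
total 77.68938574239029 0.09546952401650761
```

Call:
step_arm(
  motion=[-12, 8, 1, 0, 0, 0.02, 85, -30, 19, 3, 0, 0, 0.045, 85, -48, 30, 5, 0, 0, 0.07, 85, -60, 37, 6, 0, 0, 0.085, 85, -66, 41, 7, 0, 0, 0.095, 85, -66, 41, 7, 0, 0, 0.095, 85, -66, 41, 7, 0, 0, 0.095, 85, -66, 41, 7, 0, 0, 0.095, 85],
)

```text
t: 3.15
eef_pos: [0.4683, -0.1322, 0.2503]
eef_rot: [0.803, 0.596, 0.0, 0.0]
wrist_force: [-0.3, -0.8, 0.3]
grip_width: 0.0849
```

```bash
python3 - <<'E'
from h import *
print(cur()[0])
w=grab("wrist","w1")
z=(w.d>0)&(w.xyz[...,2]>.09)&(w.xyz[...,2]<.11)
n,l,st,ce=cv2.connectedComponentsWithStats(z.astype(np.uint8))
for i in range(1,n):
    if st[i,4]<300: continue
    P=w.xyz[l==i]; c,r=cv2.minEnclosingCircle(P[:,:2].astype(np.float32))
    # centre from contour ray cast on the lid plane
    hs=w.hsv[l==i]; y=(l==i)&(w.hsv[...,0]>17)&(w.hsv[...,0]<36)&(w.hsv[...,1]>110)&(w.hsv[...,2]>90)
    q=w.xyz[y].mean(0)[:2]-np.array(c); print(st[i],c,r,P[:,2].mean(),"hue",np.median(hs[:,0]),"strip",y.sum(),np.degrees(np.arctan2(q[1],q[0])),np.hypot(*q))
    print("   fit ellipse px",cv2.fitEllipse(max(cv2.findContours((l==i).astype(np.uint8),0,1)[0],key=len)))
E
```

```text
[ 0.46833984 -0.13222122  0.25030524]
[ 579    0   61   90 2241] (0.7524140477180481, -0.0969214141368866) 0.04148601368069649 0.10138382316004702 hue 33.0 strip 30 -87.61531171561593 0.038114222199162086
   fit ellipse px ((617.8906860351562, 45.558258056640625), (74.4480209350586, 84.1330795288086), 179.33885192871094)
[ 296  155   50   48 1807] (0.46817049384117126, -0.13602158427238464) 0.024067150428891182 0.09993639836338195 hue 109.0 strip 283 0.658414713610447 0.011670492098084706
   fit ellipse px ((319.8514709472656, 178.3803253173828), (46.66324234008789, 47.692344665527344), 77.82034301757812)
[ 557  162   83   91 1492] (0.7312735319137573, -0.24660423398017883) 0.047418463975191116 0.10022437371717835 hue 28.0 strip 8 -131.08073178893986 0.04682403961483888
   fit ellipse px ((643.3658447265625, 222.2601318359375), (114.19644927978516, 160.18496704101562), 99.80322265625)
[ 337  238   45   45 1508] (0.4816112220287323, -0.2330183982849121) 0.024152178317308426 0.09954134098958668 hue 1.0 strip 272 81.9623044467908 0.01326163283825173
   fit ellipse px ((358.919189453125, 260.5122375488281), (42.5308952331543, 43.611446380615234), 85.09222412109375)
[ 383  311   44   40 1308] (0.5086241960525513, -0.3346080183982849) 0.024234822019934654 0.09912939932692784 hue 90.0 strip 272 4.855947272488121 0.009803917168354583
   fit ellipse px ((404.3244934082031, 330.4511413574219), (37.976593017578125, 42.17807388305664), 85.82445526123047)
```

View pics/w1.png

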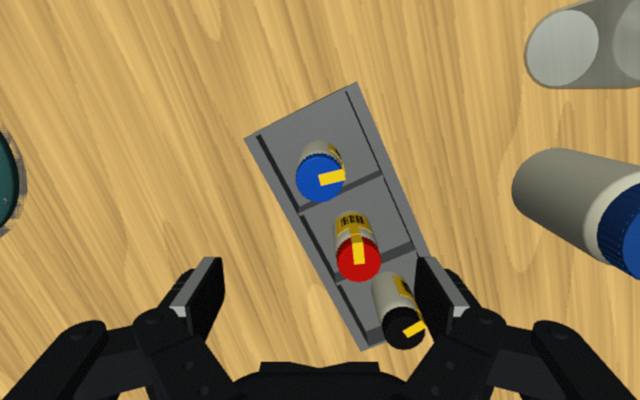

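```bash
python3 - <<'E'
from h import *
rows([.4683,-.1355,.088],down(-.3),[.5,1],85)
w=V("w1"); print(w.proj([.4683,-.1355,.1]))
# strip axis: ray cast of strip extreme points on the lid plane
z=(w.d>0)&(w.xyz[...,2]>.095)&(w.hsv[...,0]>17)&(w.hsv[...,0]<36)&(w.hsv[...,1]>110)&(w.hsv[...,2]>90)
z[:,:290]=0;z[:,350:]=0;z[:150]=0;z[210:]=0
P=w.xyz[z][:,:2];c=P.mean(0);d=np.linalg.svd(P-c)[2][0];print(c,np.degrees(np.arctan2(*(d*np.sign(d[0]))[::-1])),len(P))
E
```

```text
[-1.6, 0.4, 81.2, 0.0, -0.0, 0.003, 85]
[-3.1, 0.8, 162.3, 0.0, -0.0, 0.006, 85]
total 162.3798844935016 0.005624199358233566
[320.17117828 179.53540669]
[ 0.47979813 -0.13590301] -2.9534253733841824 282
```

Call:
step_arm(
  motion=[-3, 1, 15, 0, 0, 0.005, 85, -3, 1, 45, 0, 0, 0.005, 85, -3, 1, 75, 0, 0, 0.005, 85, -3, 1, 105, 0, 0, 0.005, 85, -3, 1, 130, 0, 0, 0.005, 85, -3, 1, 150, 0, 0, 0.005, 85, -3, 1, 162, 0, 0, 0.005, 85, -3, 1, 162, 0, 0, 0.005, 85],
)

```text
t: 4.2
eef_pos: [0.4674, -0.1355, 0.0868]
eef_rot: [0.805, 0.594, -0.001, -0.001]
wrist_force: [-0.7, -0.3, 0.2]
grip_width: 0.085
```

Call:
step_arm(
  motion=[0, 0, 0, 0, 0, 0, 60, 0, 0, 0, 0, 0, 0, 50, 0, 0, 0, 0, 0, 0, 42, 0, 0, 0, 0, 0, 0, 38, 0, 0, 0, 0, 0, 0, 38, 0, 0, 0, 0, 0, 0, 38, 0, 0, 0, 0, 0, 0, 38, 0, 0, 0, 0, 0, 0, 38],
)

```text
t: 5.2
eef_pos: [0.4685, -0.1358, 0.0881]
eef_rot: [0.805, 0.593, -0.0, -0.0]
wrist_force: [0.9, -0.9, 1.5]
grip_width: 0.0378
```

```bash
python3 - <<'E'
from h import *
p,R,s=cur(); print(p,s["wrist_force"],s["grip_width"],s["joints"]); grab("wrist","w2"); grab("scene","s2")
rows([.4683,-.1355,.30],down(-.3),[.5,1],30)
E
```

```text
[ 0.46847831 -0.135803    0.08813755] [ 0.91678456 -0.88693586  1.53220325] 0.037784520638139696 [-3.33210566e-01  2.94939851e-02  2.12379483e+00 -1.37854611e-05
  9.88386399e-01 -3.32069124e-02]
[0.1, -0.1, -105.9, -0.0, -0.0, 0.0, 30]
[0.2, -0.3, -211.9, -0.0, -0.0, 0.0, 30]
total 211.86064946320323 9.139348308412542e-05
```

View pics/w2.png

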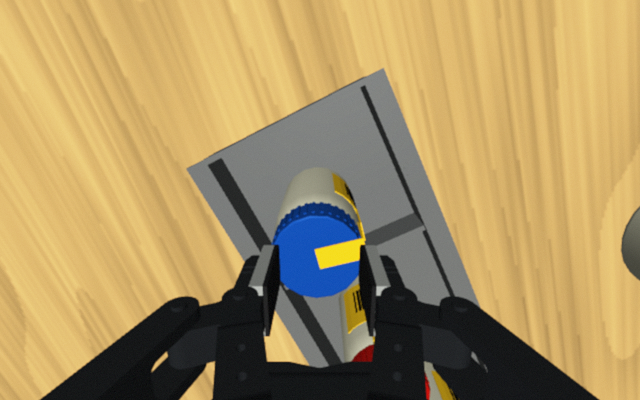

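```bash
python3 - <<'E'
from h import *
w=V("w2"); p,R,s=cur()
print("tcp px",w.proj(p),w.proj(p+R.apply([0,0,.017])))
z=(w.d>0)&(w.xyz[...,2]>.093)&(w.xyz[...,2]<.108)&(((w.hsv[...,0]>100)&(w.hsv[...,0]<130)&(w.hsv[...,1]>120))|((w.hsv[...,0]>17)&(w.hsv[...,0]<36)&(w.hsv[...,1]>150)))
z[:190]=0;z[310:]=0;z[:,:260]=0;z[:,380:]=0
P=w.xyz[z];print(len(P),cv2.minEnclosingCircle(P[:,:2].astype(np.float32)),P[:,2].mean(), P.min(0),P.max(0))
k=(w.p.max(-1)<110)&(w.hsv[...,1]<80)&(w.d>0)&(w.d<.25)
for a,b in((245,282),(358,395)):
    m=k.copy();m[:,:a]=0;m[:,b:]=0;m[:240]=0;m[310:]=0
    L=R.inv().apply(w.xyz[m]-p)*1000; print(len(L),L.min(0),L.max(0),np.percentile(L,[5,50,95],axis=0))
cv2.imwrite("pics/w2c.png",cv2.resize(w.p[180:340,220:420,::-1],None,fx=4,fy=4)[:600])
E
```

```text
tcp px [319.37752448 247.1731394 ] [319.3518857  233.81257609]
6007 ((0.4683581292629242, -0.13509400188922882), 0.023939931765198708) 0.09992579216433085 [ 0.44655581 -0.15789333  0.09302573] [ 0.49187335 -0.11206188  0.10799761]
1473 [-75.04187635 -53.41716454 -69.78976918] [ 14.26336463 -18.7429472   69.70045135] [[-28.22415646 -42.88451755 -65.99412853]
 [  7.618125   -20.85911565 -42.5462854 ]
 [ 12.69945836 -18.90819622  54.91632513]]
1530 [-66.59202596  18.76493446 -69.40782325] [14.66445628 49.55541162 69.46126278] [[-25.37933323  18.93015379 -66.06926072]
 [  7.57365348  20.56620649 -42.59387441]
 [ 12.77878609  36.44773324  59.5442086 ]]
```

View pics/w2c.png

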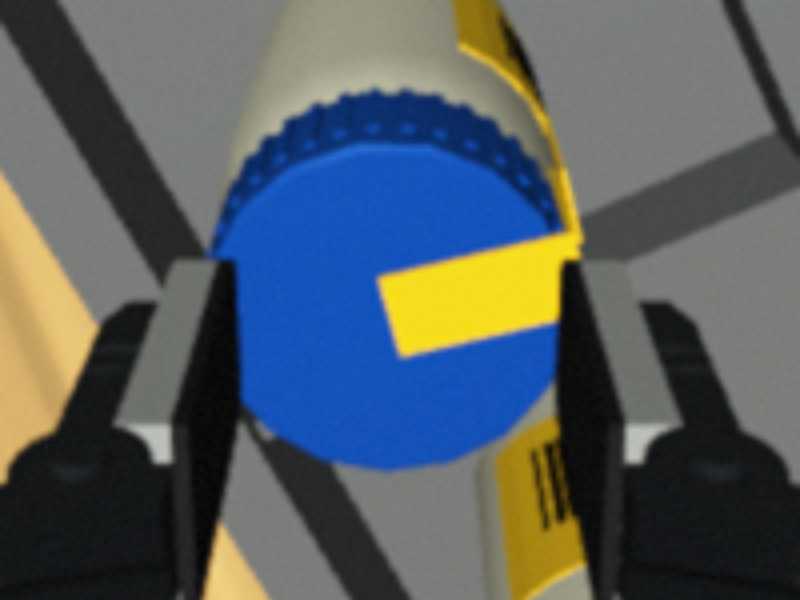

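```bash
python3 - <<'E'
from h import *
s=V("s2");cv2.imwrite("pics/s2c.png",cv2.resize(s.p[110:230,210:350,::-1],None,fx=5,fy=5,interpolation=cv2.INTER_CUBIC))
E
```

```text
(no output)
```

View pics/s2c.png

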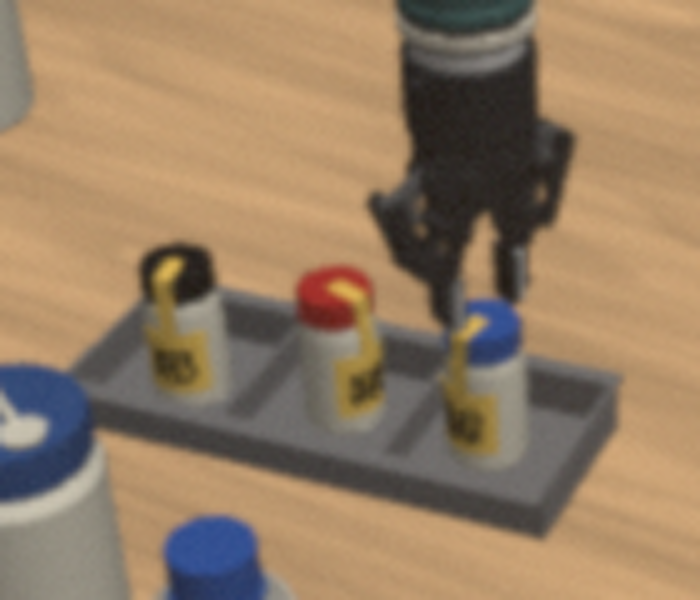

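```bash
python3 - <<'E'
from h import *
w=V("w2"); p,R,s=cur()
L=R.inv().apply((w.xyz-p).reshape(-1,3)).reshape(400,640,3)*1000
for cx,cy in [(200,270),(222,275),(222,300),(170,350),(210,350),(150,410),(595,275),(575,275),(580,350),(640,410)]:
    u=220+cx//4;v=180+cy//4; print((u,v),L[v,u].round(1))
for v in range(238,300,6): print(v,L[v,270:282:2].round(0).tolist())
E
```

```text
(270, 247) [ 11.2 -22.3 -22.3]
(275, 248) [ 11.5 -19.9 -23.8]
(275, 255) [ 11.5 -19.  -30.4]
(262, 267) [ 11.4 -23.  -40.3]
(272, 267) [ 11.5 -18.9 -40.6]
(257, 282) [ 12.  -22.8 -52.1]
(368, 248) [ 11.7  21.6 -24.2]
(363, 248) [ 11.4  19.5 -23.6]
(365, 267) [  8.2  19.1 -34.8]
(380, 282) [ 11.6  22.2 -51.6]
238 [[-34.0, -39.0, 84.0], [-34.0, -38.0, 84.0], [9.0, -22.0, -9.0], [10.0, -21.0, -9.0], [11.0, -20.0, -11.0], [11.0, -19.0, -12.0]]
244 [[-37.0, -39.0, 79.0], [6.0, -24.0, -8.0], [8.0, -22.0, -12.0], [7.0, -21.0, -11.0], [8.0, -20.0, -12.0], [8.0, -19.0, -12.0]]
250 [[12.0, -22.0, -26.0], [12.0, -21.0, -26.0], [11.0, -20.0, -25.0], [12.0, -19.0, -27.0], [9.0, -19.0, -21.0], [4.0, -19.0, -11.0]]
256 [[11.0, -21.0, -31.0], [11.0, -20.0, -31.0], [11.0, -19.0, -31.0], [10.0, -19.0, -28.0], [6.0, -19.0, -21.0], [2.0, -19.0, -13.0]]
262 [[11.0, -20.0, -36.0], [11.0, -19.0, -36.0], [10.0, -19.0, -35.0], [7.0, -19.0, -28.0], [4.0, -19.0, -23.0], [-2.0, -19.0, -12.0]]
268 [[12.0, -20.0, -42.0], [12.0, -19.0, -41.0], [8.0, -19.0, -35.0], [5.0, -19.0, -30.0], [1.0, -19.0, -23.0], [-3.0, -19.0, -17.0]]
274 [[12.0, -19.0, -46.0], [9.0, -19.0, -42.0], [6.0, -19.0, -36.0], [2.0, -19.0, -30.0], [-1.0, -19.0, -24.0], [-6.0, -19.0, -17.0]]
280 [[10.0, -19.0, -47.0], [6.0, -19.0, -41.0], [79.0, -0.0, -158.0], [-0.0, -19.0, -31.0], [-4.0, -19.0, -25.0], [-9.0, -19.0, -18.0]]
286 [[7.0, -19.0, -47.0], [5.0, -19.0, -43.0], [1.0, -19.0, -38.0], [-3.0, -19.0, -32.0], [-6.0, -19.0, -27.0], [-58.0, -29.0, 53.0]]
292 [[5.0, -19.0, -49.0], [2.0, -19.0, -44.0], [-1.0, -19.0, -38.0], [-6.0, -19.0, -32.0], [-10.0, -19.0, -26.0], [-63.0, -29.0, 54.0]]
298 [[4.0, -19.0, -50.0], [-0.0, -19.0, -45.0], [-4.0, -19.0, -39.0], [-8.0, -19.0, -34.0], [-69.0, -31.0, 54.0], [-69.0, -29.0, 54.0]]
```

```bash
python3 - <<'E'
from h import *
s=V("s2"); p,R,st=cur()
L=R.inv().apply((s.xyz-p).reshape(-1,3)).reshape(400,640,3)*1000
for v in range(150,180,2): print(v,L[v,296:316:2].round(0).astype(int).tolist())
w=V("w1"); # open pads
P0=np.array([0.46834,-0.13222,0.2503]); L=R.inv().apply((w.xyz-P0).reshape(-1,3)).reshape(400,640,3)*1000
for v in range(256,300,6): print(v,L[v,205:225:3].round(0).astype(int).tolist())
E
```

```text
150 [[5, 32, -106], [11, 30, -108], [11, 24, -105], [16, 20, -106], [19, 16, -105], [13, 3, -98], [13, -3, -95], [11, -12, -90], [17, -14, -92], [19, -20, -91]]
152 [[-9, 23, -90], [8, 28, -99], [10, 23, -98], [19, 23, -101], [17, 15, -98], [13, 4, -91], [-6, -19, -74], [5, -17, -79], [13, -18, -82], [18, -21, -84]]
154 [[-8, 24, -84], [-4, 20, -84], [0, 16, -84], [18, 22, -95], [18, 15, -92], [-215, -176, 91], [-7, -19, -67], [-6, -26, -64], [13, -17, -76], [14, -24, -74]]
156 [[-6, 25, -79], [5, 27, -85], [12, 25, -87], [16, 21, -87], [17, 15, -85], [-203, -166, 90], [-199, -172, 90], [-2, -22, -61], [8, -21, -66], [14, -24, -67]]
158 [[-8, 25, -71], [-8, 18, -68], [15, 28, -83], [16, 22, -81], [18, 16, -79], [-191, -156, 89], [-9, -20, -51], [-1, -21, -55], [5, -23, -56], [14, -23, -61]]
160 [[-6, 27, -66], [-7, 19, -62], [13, 27, -75], [11, 18, -70], [-187, -144, 89], [-185, -152, 92], [-178, -154, 90], [-1, -20, -48], [8, -21, -52], [10, -27, -50]]
162 [[12, 40, -74], [8, 31, -68], [10, 25, -66], [12, 19, -65], [-179, -137, 91], [-170, -139, 88], [-170, -148, 92], [-1, -20, -41]
[... 1524 characters left out ...]
1], [-148, -132, 250]]
268 [[11, -46, -41], [11, -44, -42], [12, -43, -42], [10, -42, -40], [8, -43, -36], [6, -43, -32], [3, -43, -28]]
274 [[11, -44, -45], [11, -43, -46], [10, -42, -44], [8, -42, -40], [6, -42, -37], [4, -42, -33], [2, -42, -30]]
280 [[10, -43, -49], [9, -43, -47], [7, -43, -44], [5, -43, -41], [3, -43, -37], [1, -43, -33], [-2, -43, -29]]
286 [[9, -43, -50], [7, -42, -48], [5, -43, -44], [3, -43, -41], [1, -43, -38], [-1, -43, -34], [-4, -43, -30]]
292 [[7, -43, -52], [6, -42, -50], [3, -43, -45], [1, -42, -42], [-2, -43, -39], [-4, -42, -36], [-6, -43, -31]]
298 [[5, -43, -52], [3, -43, -49], [1, -43, -46], [-1, -43, -43], [-3, -42, -40], [-7, -43, -36], [-9, -43, -32]]
```

Call:
step_arm(
  motion=[0, 0, 0, 0, 0, 0, 85, 0, 0, 0, 0, 0, 0, 85, 0, 0, 0, 0, 0, 0, 85, 0, 0, 0, 0, 0, 0, 85, 0, 0, 8, 0, 0, 0, 85, 0, 0, 22, 0, 0, 0, 85, 0, 0, 37, 0, 0, 0, 85, 0, 0, 37, 0, 0, 0, 85],
)

```text
t: 6.3
eef_pos: [0.4665, -0.1351, 0.0488]
eef_rot: [0.805, 0.593, -0.001, -0.002]
wrist_force: [0.2, -0.4, -0.4]
grip_width: 0.0849
```

Call:
step_arm(
  motion=[0, 0, 0, 0, 0, 0, 65, 0, 0, 0, 0, 0, 0, 55, 0, 0, 0, 0, 0, 0, 45, 0, 0, 0, 0, 0, 0, 30, 0, 0, 0, 0, 0, 0, 25, 0, 0, 0, 0, 0, 0, 25, 0, 0, 0, 0, 0, 0, 25, 0, 0, 0, 0, 0, 0, 25],
)

```text
t: 7.3
eef_pos: [0.469, -0.136, 0.0524]
eef_rot: [0.805, 0.594, 0.0, 0.0]
wrist_force: [-2.3, -0.0, 5.9]
grip_width: 0.0453
```

```bash
python3 - <<'E'
from h import *
p,R,s=cur(); print(p,s["wrist_force"],s["grip_width"],s["joints"]); w=grab("wrist","w3"); 
cv2.imwrite("pics/w3c.png",cv2.resize(w.p[180:330,220:420,::-1],None,fx=4,fy=4))
L=R.inv().apply((w.xyz-p).reshape(-1,3)).reshape(400,640,3)*1000
for v in range(226,290,6): print(v,L[v,264:282:2].round(0).astype(int).tolist())
E
```

```text
[ 0.46902562 -0.13598532  0.05240261] [-2.32947029 -0.03805868  5.86015272] 0.045336651733350955 [-3.33204306e-01  7.80606616e-02  2.15001860e+00 -1.75031656e-06
  9.12411918e-01 -3.32296058e-02]
226 [[-8, -37, 48], [-9, -36, 49], [-8, -35, 49], [-8, -33, 48], [-8, -32, 48], [-8, -30, 48], [-8, -29, 48], [12, -21, -1], [15, -19, -8]]
232 [[-13, -37, 49], [-13, -36, 48], [-13, -35, 49], [-13, -33, 49], [-13, -32, 48], [-13, -31, 49], [13, -21, -9], [14, -20, -13], [17, -18, -19]]
238 [[-17, -38, 48], [-17, -36, 49], [-17, -35, 48], [-17, -34, 48], [-17, -32, 49], [12, -22, -14], [13, -20, -17], [15, -19, -20], [14, -18, -20]]
244 [[-22, -38, 49], [-22, -37, 48], [-22, -35, 48], [-22, -34, 49], [10, -22, -18], [12, -21, -21], [12, -20, -20], [13, -19, -23], [13, -18, -23]]
250 [[12, -24, -27], [11, -24, -26], [11, -23, -25], [9, -23, -21], [9, -22, -21], [9, -21, -22], [13, -19, -30], [14, -18, -31], [17, -16, -36]]
256 [[12, -23, -32], [12, -23, -31], [9, -23, -28], [7, -23, -22], [6, -22, -21], [14, -19, -36], [14, -18, -36], [16, -16, -40], [17, -15, -42]]
262 [[11, -23, -36], [10, -23, -33], [7, -23, -28], [11, -21, -35], [14, -19, -40], [14, -18, -41], [15, -17, -43], [15, -16, -44], [16, -15, -45]]
268 [[10, -22, -39], [6, -23, -33], [10, -21, -39], [13, -19, -45], [14, -18, -45], [14, -17, -46], [15, -16, -47], [15, -16, -47], [15, -15, -48]]
274 [[7, -23, -38], [10, -21, -43], [10, -20, -44], [11, -19, -46], [12, -18, -47], [13, -17, -48], [13, -16, -49], [13, -16, -48], [13, -15, -48]]
280 [[7, -22, -42], [9, -21, -46], [10, -20, -48], [10, -19, -48], [10, -18, -48], [10, -17, -47], [10, -16, -48], [10, -16, -48], [10, -15, -48]]
286 [[6, -21, -46], [7, -20, -48], [7, -20, -48], [8, -19, -49], [8, -18, -49], [7, -17, -48], [7, -17, -48], [8, -16, -48], [7, -15, -47]]
```

View pics/w3c.png

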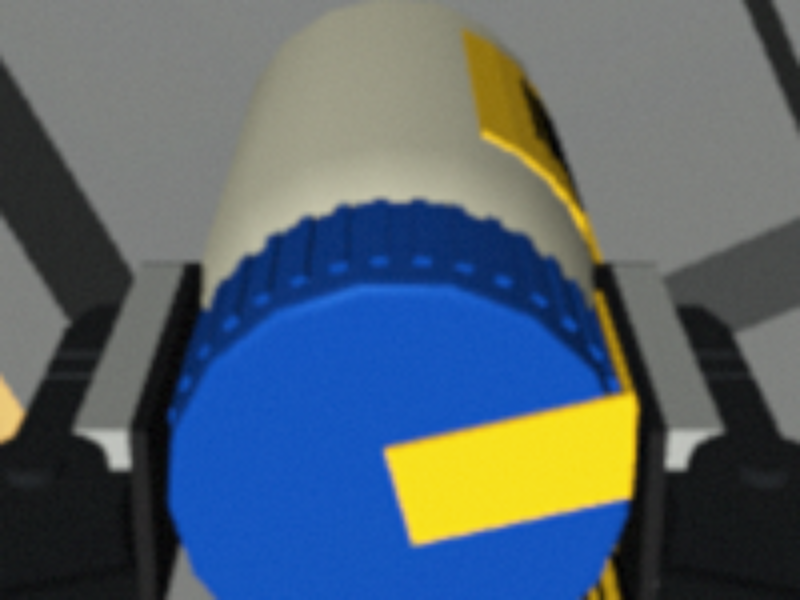

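```bash
python3 - <<'E'
from h import *
w=V("w3")
m=(w.hsv[...,0]>17)&(w.hsv[...,0]<36)&(w.hsv[...,1]>150)&(w.hsv[...,2]>200)&(w.d>0)
z=np.zeros_like(m);z[270:325,310:385]=1;m&=z&(w.xyz[...,2]>.097)
c=max(cv2.findContours(m.astype(np.uint8),0,1)[0],key=cv2.contourArea)[:,0]
P=np.array([w.plane(*q,.1) for q in c])[:,:2].astype(np.float32)
print(cv2.minAreaRect(P)); q=P.mean(0)
b=cv2.boxPoints(cv2.minAreaRect(P)); e=[b[1]-b[0],b[2]-b[1]]; e=max(e,key=np.linalg.norm); e*=np.sign(e[0]); print(np.degrees(np.arctan2(e[1],e[0])))
B=(w.xyz[...,2]>.095)&(w.d>0)&(w.hsv[...,0]>100)&(w.hsv[...,0]<130); B[:, :255]=0;B[:,390:]=0;B[:200]=0
print(cv2.minEnclosingCircle(w.xyz[B|m][:,:2].astype(np.float32)))
E
```

```text
((0.4809530973434448, -0.13709235191345215), (0.01103426143527031, 0.024229746311903), 87.5756607055664)
-2.4243655
((0.46918588876724243, -0.1348755657672882), 0.026198189705610275)
```

```bash
cat >> h.py <<'E'
def target(dist=.100,T=.385,yaw=-75.5,ax=(.590,.337,.262)):
    a=np.radians(yaw);f=np.array([np.cos(a),np.sin(a),0]);Z=np.array([0,0,1.])
    L=f*np.cos(T)-Z*np.sin(T);n=f*np.sin(T)+Z*np.cos(T)
    W=np.array(ax)+.033*L; lab=W+dist*L; c=lab+.025*L+.012*n
    return W,lab,c,Ro.from_matrix(np.stack([-L,np.cross(n,-L),n],1))
E
python3 - <<'E'
from h import *
p,R,s=cur(); W,lab,c,J=target(); print(W,lab,c)
J0=Ro.from_euler('z',-2.4,degrees=True); RT=J*J0.inv()*R
np.save("jt.npy",(J0.inv()*R).as_matrix())
print("lift"); rows([.469,-.136,.24],R,[1],25)
p1=np.array([.469,-.136,.24]); dw=(R.inv()*RT).as_rotvec(); print(dw)
print("full"); rows(c+[0,0,.03],RT,[.5,1],25,p1,R)
E
```

```text
[0.59765771 0.30738984 0.24960655] [0.62086289 0.21766206 0.21205063] [0.62779257 0.19086696 0.21378324]
lift
[-0.0, 0.2, -187.6, 0.0, 0.0, 0.0, 25]
total 187.58556868666372 0.0
[-0.16561449  0.41658901 -1.83915638]
full
[179.6, 27.6, -1.9, -0.083, 0.208, -0.92, 25]
[359.2, 55.1, -3.7, -0.166, 0.417, -1.839, 25]
total 363.4162961006927 1.893005745023604
```

Call:
step_arm(
  motion=[0, 0, -6, 0, 0, 0, 25, 0, 0, -20, 0, 0, 0, 25, 0, 0, -45, 0, 0, 0, 25, 0, 0, -75, 0, 0, 0, 25, 0, 0, -105, 0, 0, 0, 25, 0, 0, -145, 0, 0, 0, 25, 0, 0, -175, 0, 0, 0, 25, 0, 0, -188, 0, 0, 0, 25],
)

```text
t: 8.35
eef_pos: [0.4697, -0.1362, 0.2423]
eef_rot: [0.805, 0.594, 0.001, 0.002]
wrist_force: [0.7, 0.7, -0.9]
grip_width: 0.0453
```

```bash
python3 - <<'E'
from h import *
p,R,s=cur(); print(p,s["wrist_force"],s["grip_width"],s["joints"]); w=grab("wrist","w4"); 
W,lab,c,J=target();RT=J*Ro.from_matrix(np.load("jt.npy"))
rows(c+[0,0,.02],RT,[.5,1],25)
E
```

```text
[ 0.46968929 -0.13620257  0.24229743] [ 0.73085802  0.74442496 -0.85656682] 0.045343084679810276 [-3.33190170e-01 -1.13008786e-01  1.95943573e+00  1.25100110e-05
  1.29049413e+00 -3.32444906e-02]
[179.6, 27.0, 4.7, -0.081, 0.21, -0.919, 25]
[359.2, 54.0, 9.3, -0.163, 0.421, -1.838, 25]
total 363.37232719800863 1.8926589915141612
```

View pics/w4.png

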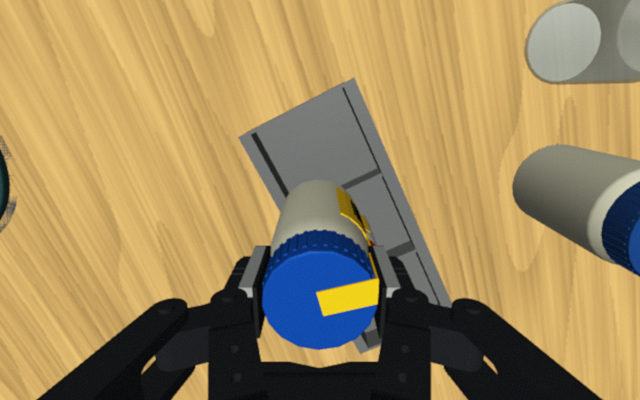

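Call:
step_arm(
  motion=[8, 1, 0, -0.004, 0.009, -0.04, 25, 28, 4, 1, -0.013, 0.033, -0.145, 25, 53, 8, 1, -0.024, 0.062, -0.27, 25, 80, 12, 2, -0.036, 0.093, -0.41, 25, 107, 16, 3, -0.048, 0.125, -0.55, 25, 135, 20, 4, -0.061, 0.158, -0.69, 25, 162, 24, 4, -0.073, 0.19, -0.83, 25, 180, 27, 5, -0.081, 0.21, -0.92, 25],
)

```text
t: 9.4
eef_pos: [0.5466, 0.0296, 0.2317]
eef_rot: [0.451, 0.886, 0.104, -0.031]
wrist_force: [-0.0, 0.2, -1.3]
grip_width: 0.0451
```

```bash
python3 - <<'E'
from h import *
p,R,s=cur(); print(p,s["wrist_force"],s["grip_width"],s["joints"])
W,lab,c,J=target();RT=J*Ro.from_matrix(np.load("jt.npy"))
rows(c+[0,0,.01],RT,[.25,.5,1],25)
E
```

```text
[0.54655378 0.02959957 0.23165924] [-0.00706717  0.17950907 -1.29966417] 0.045074528236362627 [-0.13572618 -0.00771309  1.89567882  0.22963418  1.25051325 -0.83658325]
[19.7, 39.1, 11.3, -0.021, 0.05, -0.229, 25]
[39.3, 78.2, 22.6, -0.042, 0.1, -0.458, 25]
[78.7, 156.3, 45.2, -0.084, 0.2, -0.916, 25]
total 180.74551739418828 0.9410909933846233
```

Call:
step_arm(
  motion=[6, 11, 3, -0.006, 0.014, -0.065, 25, 16, 31, 9, -0.017, 0.04, -0.185, 25, 28, 56, 16, -0.03, 0.072, -0.33, 25, 41, 81, 23, -0.044, 0.104, -0.475, 25, 54, 107, 31, -0.058, 0.137, -0.63, 25, 66, 131, 38, -0.071, 0.168, -0.77, 25, 75, 149, 43, -0.08, 0.19, -0.87, 25, 79, 156, 45, -0.084, 0.2, -0.916, 25],
)

```text
t: 10.4
eef_pos: [0.6282, 0.1903, 0.2233]
eef_rot: [0.003, 0.981, 0.185, -0.049]
wrist_force: [0.0, -0.1, -1.3]
grip_width: 0.0451
```

```bash
python3 - <<'E'
from h import *
p,R,s=cur(); print(p,s["wrist_force"],s["grip_width"],s["joints"])
W,lab,c,J=target();RT=J*Ro.from_matrix(np.load("jt.npy"))
rows(c,RT,[1],25)
for n in("scene","top","wrist"):
    v=grab(n,n+"5")
    q=v.proj(lab).round().astype(int); print(n,q,v.proj(W))
cv2.imwrite("pics/s5c.png",cv2.resize(V("scene5").p[100:240,360:520,::-1],None,fx=5,fy=5)[:600])
cv2.imwrite("pics/t5c.png",cv2.resize(V("top5").p[190:270,160:270,::-1],None,fx=7,fy=7)[:600])
E
```

```text
[0.62820397 0.19030585 0.22326828] [ 0.04378093 -0.05117023 -1.33076205] 0.045098305731374605 [ 0.05016139  0.2571709   1.64875266  0.38857924  1.33550567 -1.62511916]
[-0.5, -2.9, 9.0, -0.0, -0.0, -0.001, 25]
total 9.510527071910296 0.0013617231295687295
scene [400 209] [445.94815399 202.08459974]
top [248 218] [210.51044678 226.41513897]
wrist [355 221] [529.53354978 177.38619631]
```

View pics/s5c.png

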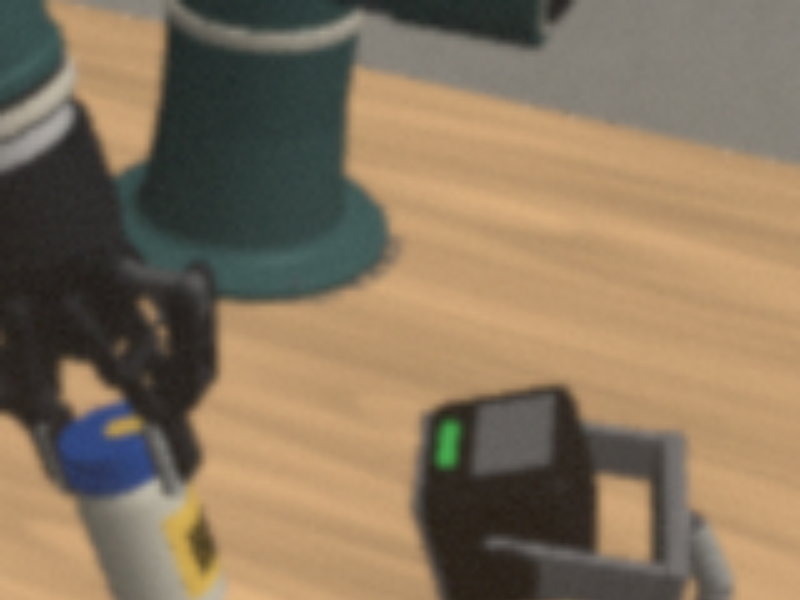

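View pics/t5c.png

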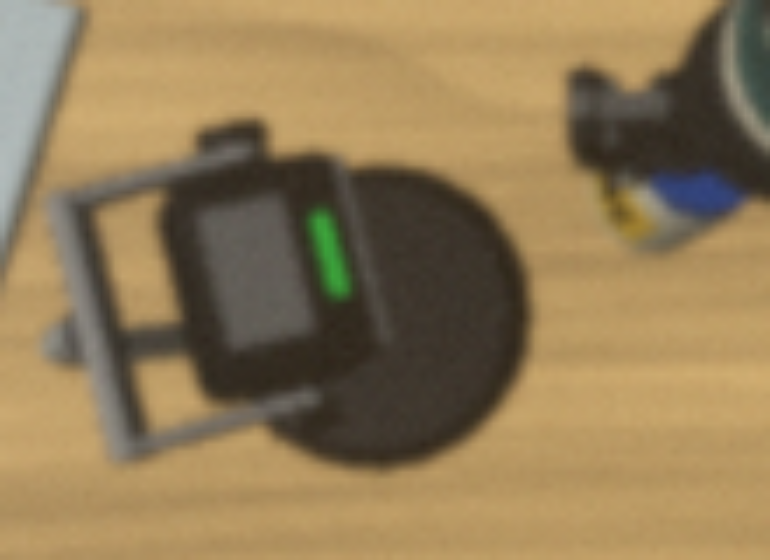

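View pics/wrist5.png

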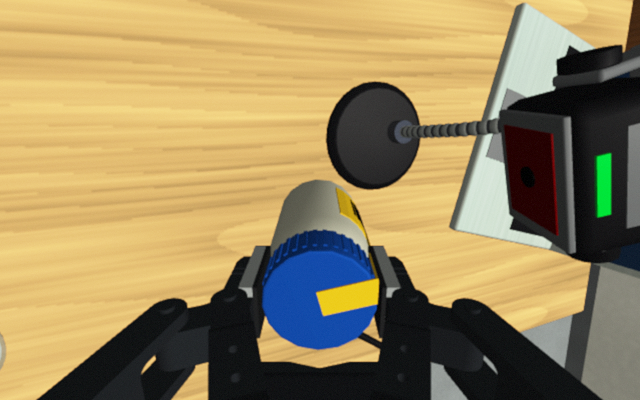

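```bash
python3 - <<'E'
from h import *
w=V("wrist5");p,R,s=cur();W,lab,c,J=target()
m=((w.hsv[...,0]<8)|(w.hsv[...,0]>172))&(w.hsv[...,1]>130)&(w.hsv[...,2]>40)&(w.d>0);m[:,:495]=0;m[:,570:]=0;m[:110]=0;m[260:]=0
m=cv2.morphologyEx(m.astype(np.uint8),cv2.MORPH_OPEN,np.ones((3,3)))
n,l,st,ce=cv2.connectedComponentsWithStats(m);i=1+st[1:,4].argmax();print(st[i],ce[i])
P=w.xyz[l==i];k=np.ones(len(P),bool)
for _ in range(8):
    q=P[k].mean(0);nn=np.linalg.svd(P[k]-q)[2][2];k=abs((P-q)@nn)<.004
nn*=-np.sign(nn[1]);print(len(P),k.sum(),q,nn,"tilt",np.arcsin(-nn[2]),"yaw",np.degrees(np.arctan2(nn[1],nn[0])))
print("W est",W)
d=(P-P.mean(0));e=np.linalg.svd(d)[2];print([np.ptp(d@x) for x in e])
# label location now: visible label px + jar lean
Jn=R*Ro.from_matrix(np.load("jt.npy")).inv(); print("jar label now",p+Jn.apply([.025,0,-.012]))
sc=V("scene5"); y=(sc.hsv[...,0]>17)&(sc.hsv[...,0]<36)&(sc.hsv[...,1]>150)&(sc.hsv[...,2]>110)&(sc.d>0)&(sc.xyz[...,2]>.15); y[:,:380]=0;y[:,:][:,420:]=0
L=y&(sc.xyz[...,2]<.25); P=sc.xyz[L]; print("label cloud",len(P),P.mean(0),P.min(0),P.max(0)); q=np.argwhere(L).mean(0);print(q)
E
```

```text
[550 134   9 101 361] [553.92797784 183.20221607]
361 361 [0.59744308 0.29822935 0.2692552 ] [ 0.16586609 -0.63379198 -0.75551053] tilt 0.8564330436495708 yaw -75.33435571946713
W est [0.59765771 0.30738984 0.24960655]
[np.float64(0.053518326147669715), np.float64(0.004332194692906116), np.float64(0.001707228387324739)]
jar label now [0.62121514 0.21628963 0.22215976]
label cloud 45 [0.63554664 0.21743614 0.22050902] [0.6278096  0.21059158 0.20335018] [0.64136676 0.22506281 0.23687785]
[209.26666667 397.51111111]
```

```bash
python3 - <<'E'
from h import *
w=V("wrist5")
print(w.hsv[160,525],w.hsv[200,540])
m=((w.hsv[...,0]<10)|(w.hsv[...,0]>170))&(w.hsv[...,1]>150)&(w.p[...,0]>45)&(w.d>0);m[:,:495]=0;m[:,565:]=0;m[:110]=0;m[260:]=0
c=cv2.convexHull(max(cv2.findContours(m.astype(np.uint8),0,1)[0],key=cv2.contourArea))
q4=cv2.approxPolyDP(c,6,True)[:,0];print(q4.tolist(),cv2.contourArea(c))
f=np.zeros((400,640),np.uint8);cv2.fillConvexPoly(f,c,1);f=cv2.erode(f,np.ones((3,3)))>0
f&=w.d>0
P=w.xyz[f];k=np.ones(len(P),bool)
for _ in range(8):
    q=P[k].mean(0);nn=np.linalg.svd(P[k]-q)[2][2];k=abs((P-q)@nn)<.004
nn*=-np.sign(nn[1]);print(len(P),k.sum(),q,nn,"tilt",np.arcsin(-nn[2]),"yaw",np.degrees(np.arctan2(nn[1],nn[0])))
C=[]
for u,v in q4:
    r=w.T[:3,:3]@np.array([(u-w.c[0])/w.f,(v-w.c[1])/w.f,1]);o=w.T[:3,3];C.append(o+r*((q-o)@nn)/(r@nn))
C=np.array(C);print("corner mean",C.mean(0),np.linalg.norm(C-np.roll(C,1,0),axis=1))
E
```

```text
[  1 248  36] [  0 255  36]
[[550, 134], [557, 235]] 324.0
211 211 [0.59767034 0.29814713 0.2693385 ] [ 0.14308283 -0.54148909 -0.82844244] tilt 0.9763209411535018 yaw -75.19849210174415
corner mean [0.59912646 0.2928001  0.27308494] [0.06361246 0.06361246]
```

```bash
python3 - <<'E'
from h import *
w=V("wrist5")
m=((w.hsv[...,0]<10)|(w.hsv[...,0]>170))&(w.hsv[...,1]>150)&(w.p[...,0]>24)&(w.d>0);m[:,:495]=0;m[:,560:]=0;m[:110]=0;m[260:]=0
c=cv2.convexHull(max(cv2.findContours(m.astype(np.uint8),0,1)[0],key=cv2.contourArea))
q4=cv2.approxPolyDP(c,5,True)[:,0];print(q4.tolist(),cv2.contourArea(c))
f=np.zeros((400,640),np.uint8);cv2.fillConvexPoly(f,c,1);f=cv2.erode(f,np.ones((5,5)))>0
f&=w.d>0
P=w.xyz[f];k=np.ones(len(P),bool)
for _ in range(8):
    q=P[k].mean(0);nn=np.linalg.svd(P[k]-q,full_matrices=False)[2][2];k=abs((P-q)@nn)<.004
nn*=-np.sign(nn[1]);print(len(P),k.sum(),q,nn,"tilt",np.arcsin(-nn[2]),"yaw",np.degrees(np.arctan2(nn[1],nn[0])))
C=[]
for u,v in q4:
    r=w.T[:3,:3]@np.array([(u-w.c[0])/w.f,(v-w.c[1])/w.f,1]);o=w.T[:3,3];C.append(o+r*((q-o)@nn)/(r@nn))
C=np.array(C);print("corner mean",C.mean(0),np.linalg.norm(C-np.roll(C,1,0),axis=1))
E
```

```text
[[504, 125], [552, 134], [557, 235], [512, 207]] 4322.0
3794 3794 [0.59560547 0.30421573 0.25298913] [ 0.23467323 -0.89519388 -0.37888836] tilt 0.38859480634381766 yaw -75.3105691875983
corner mean [0.59674707 0.30559248 0.25044337] [0.05318974 0.04244984 0.05360325 0.04207033]
```

Call:
step_arm(
  motion=[0, -1, 2, 0, 0, 0, 25, 0, -1, 4, 0, 0, 0, 25, 0, -2, 6, 0, 0, 0, 25, 0, -3, 8, 0, 0, 0, 25, 0, -3, 9, 0, 0, 0, 25, 0, -3, 9, 0, 0, 0, 25, 0, -3, 9, 0, 0, 0, 25, 0, -3, 9, 0, 0, 0, 25],
)

```text
t: 11.55
eef_pos: [0.6284, 0.1895, 0.2172]
eef_rot: [0.005, 0.982, 0.185, -0.046]
wrist_force: [-1.3, 0.4, -0.7]
grip_width: 0.0448
```

```bash
python3 - <<'E'
from h import *
p,R,s=cur(); print(p,s["wrist_force"],s["grip_width"],abs(s["dq"]).max())
W=np.array([.5972,.3065,.250]);_,_,_,J=target(T=.388,yaw=-75.4)
w=grab("wrist","w6");t=grab("top","t6");sc=grab("scene","s6")
# lid centre + normal measured from wrist depth
L=R.inv().apply((w.xyz-p).reshape(-1,3)).reshape(400,640,3)
b=(w.d>0)&(((w.hsv[...,0]>100)&(w.hsv[...,0]<130)&(w.hsv[...,1]>120))|((w.hsv[...,0]>17)&(w.hsv[...,0]<36)&(w.hsv[...,1]>150)))&(L[...,2]<-.040)&(L[...,2]>-.056);b[:200]=0;b[:,:250]=0;b[:,395:]=0
P=w.xyz[b];q=P.mean(0);k=np.ones(len(P),bool)
for _ in range(6):
    q=P[k].mean(0);n=np.linalg.svd(P[k]-q,full_matrices=False)[2][2];k=abs((P-q)@n)<.002
n*=np.sign(n[2]);(cc,r)=cv2.minEnclosingCircle(L[b][k][:,:2].astype(np.float32)*1000);print("lid in tool mm",cc,r,np.median(L[b][k][:,2]*1000),"lid axis vs window z",np.arccos(n@J.as_matrix()[:,2]))
y=b&(w.hsv[...,0]<40);a=L[y].mean(0)[:2]*1000-np.array(cc)
lidc=p+R.apply([cc[0]/1e3,cc[1]/1e3,np.median(L[b][k][:,2])]); sx=R.apply([*a,0]);sx-=n*(sx@n);sx/=np.linalg.norm(sx)
cen=lidc-.048*n;lab=cen+.025*sx-.012*n
print("label in window frame",J.inv().apply(lab-W),"centre",J.inv().apply(cen-W),"angle",np.arccos(sx@J.as_matrix()[:,0]))
Jn=R*Ro.from_matrix(np.load("jt.npy")).inv();print("via tool",J.inv().apply(p+Jn.apply([.025,0,-.012])-W))
for nm,(u0,u1,v0,v1) in dict(red=(394,422,253,279),black=(430,457,243,268)).items():
    z=np.zeros((400,640),bool); z[v0:v1,u0:u1]=1; z&=(t.d>0)&(t.xyz[...,2]>.088)
    print(nm,cv2.minEnclosingCircle(t.xyz[z][:,:2].astype(np.float32)))
E
```

```text
[0.62837196 0.18952305 0.21722737] [-1.25737762  0.3750437  -0.71901846] 0.044846918548617304 0.0022328143730812344
lid in tool mm (0.52690589427948, 1.2679591178894043) 23.96577262878418 -47.57941332860747 lid axis vs window z 0.010115512932280853
label in window frame [-0.09780519 -0.00252999  0.00312617] centre [-0.12277951 -0.00069116  0.01503845] angle 0.06903331694083831
via tool [-0.0995169  -0.00087252  0.00334317]
red ((0.48155665397644043, -0.2318924516439438), 0.023725563660264015)
black ((0.5087863802909851, -0.33345112204551697), 0.02371024154126644)
```

View pics/s6.png

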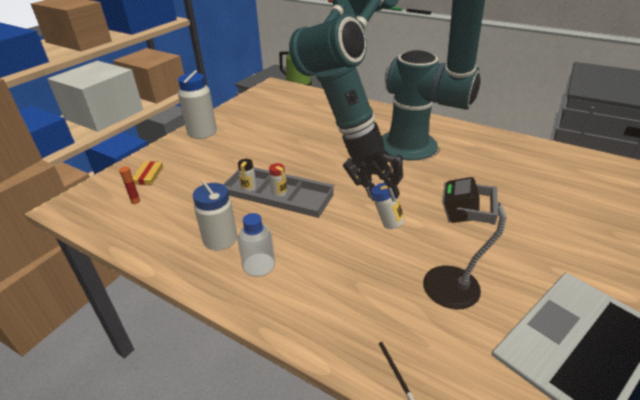

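```bash
python3 - <<'E'
from plant import manip
s=manip.sense();print(s["t"],s["grip_width"],abs(s["dq"]).max());print(manip.sign_off())
E
```

```text
11.7 0.044707758811405617 0.0011803802340116857
the job is handed in; nothing more can be done
None
```

I took the blue-lidded jar out of the carrier by its lid and am holding it still, lid up and leaned back, in front of the scanner's window. I handed the job in at 11.7 s of the 32 s allowed; no verdict was reported.

**Label position (last check, wrist camera):**

| Quantity | Measured | Required |
|---|---|---|
| Distance from window | about 98 mm | 70–130 mm |
| Offset from line of sight, sideways | about 3 mm | within 20 mm |
| Offset from line of sight, up/down | about 3 mm | within 20 mm |
| Out of square (label direction) | about 0.07 rad | below 0.2 rad |

- **Tilt:** the window's own plane gave a tilt of 0.389 rad, and the jar's axis matches it to 0.01 rad.
- **Other objects:** the red and black jars are within 1 mm of where they started. In the last scene picture the big jar, the bottle and the scanner look unmoved; I did not measure those three again.

**What did not go to plan:**
- **First grasp:** it closed on air above the lid. Both cameras showed the fingertips about 21 mm behind the reported TCP, not 17 mm ahead of it as the text says. I reopened, went 37 mm lower, and then gripped the lid.
- **Grip opening:** it crept from 45.3 to 44.7 mm while I held the jar. The strip had kept its place in the gripper in the last close-up before the final 9 mm move.

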